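# Index the sauce carousel to its next station

## Robot

A 6-joint arm with a two-finger parallel gripper is mounted at the origin on the work surface. World frame = base frame: x ahead of the robot, y to its left, z up, the work surface at z = 0. Lengths are in mm, angles in rad, forces in N, time in s.
With the tool pointing down it reaches from about 300 to 775 mm from the base axis. Payload 14.6 kg.
Tool frame: the origin (TCP) lies on the mounting face of the last link; the fingertips stand 199 mm ahead of it and the grasp point (between the pads) lies 180 mm ahead of it; z points along the fingers, y is the line along which they close (so a half turn about z gives the same grasp; the last joint's range is limited). The gripper opens to 94 mm and grips with 3 to 60 N. Pads are 16 mm wide; open, the fingers measure 119 mm over their backs; the gripper's body (75 mm by 177 mm) begins 78 mm behind the grasp point.
Start: joints at [-1.227, 0.3, 1.521, -0, 1.321, -0.067], TCP at [219.631, -504.235, 404.646] pointing down, gripper open.
Joint ranges: [-3.03, 3.03], [-0.79, 2.21], [0.23, 2.52], [-1.04, 4.18], [0, 3.07], [-2.55, 2.55]. Speed limits (rad/s): [2.22, 2.22, 2.57, 3.14, 3.14, 3.14].

## Interface

Orientations are given as [roll, pitch, yaw] about the fixed x, y, z axes, in that order (R = Rz(yaw) Ry(pitch) Rx(roll)).
In Python, from cell import manip gives the robot as it stands. The module is installed in compiled form; this text tells all that it offers.
- The arm moves only by the shell command python3 -m creep 'ROWS' [FORCE]. ROWS is a JSON object of lists of equal length, an entry for each row: "slide": the shift along the world's x, y, z in cm, a list of three; "turn": the turn about the world's z in rad; "claw": the opening, from 0 (shut) to 1 (fully open). A call has 1 to 8 rows; each row shifts and turns the commanded pose from where the row before left it; what a row does not reach is not made up. A row lasts 1/8 s, in which the tool goes at most 62.5 mm and 10.7 degrees, less where a joint would pass 70% of its speed; a pose out of reach is approached as far as the arm can. A call with a gripper value outside its range is refused whole. The fingers move at their own pace and stop on an object; FORCE is the grip in N (left out, the last holds). Time passes only in rows, so rows that do not move let the fingers close. It gives the time, the measured TCP pose, the force, the opening and the grip force at its end, in the units of the state.
- manip.read_state(): the state, without advancing time (a new reading comes with each control period).
- manip.camera(name): name is "side" or "top"; returns (picture, depth): 420x560x3 uint8, red, green, blue; 420x560 float32, mm along the optical axis (not along the pixel's ray), 0 where there is no reading.
- manip.calibration(name): a dict with "intrinsics" (3x3 intrinsics, pixels), "k1" (the pictures are not rectified: a ray, as slopes to the right and down, at radius r is drawn at 1 + k1 r^2 times it, then the intrinsics apply), "pose" (4x4, takes a point from camera to world coordinates). Camera axes: x right, y up, looking along -z (the intrinsics and any distortion apply to the point x, -y, -z); pixel columns grow to the right and rows downward; lengths in mm; the calibration is good to about 2 mm. A picture is of the moment at which its call begins. calibration takes no time and is no camera call.
- manip.sign_off(): hands the job in; it is judged then, once.
Trained networks look in the newest picture that a camera, given by its name, has taken for a name from the list of things; names that differ only in an ending like _2 or _b are one class to them, and where a whole thing is asked for, a point or a joint stands for the part that bears it (a point fixed in the world has none). Each returns a list of dicts, best first, with "score" (0 to 1); they miss things now and then, are a little off and sometimes report something else, mostly with a low value. They report only what shows in the picture. A call takes as long as a camera call.
- manip.cut_out(query, camera): "mask" (420x560 bool, what is visible of it) and "position" ([column, row] in pixels, amid what is visible of it).
The state is a dict: "clock": time; "joints": joint angles; "qd": joint speeds; "effort": joint torques, N m; "eef_pos": TCP position; "eef_rot": TCP orientation; "wrist_force": force on the tool from outside, world axes, zero at the start; "moment": the same for the moment, N m; "finger_gap": finger opening in mm; "finger_force": force on a finger pad.
Only numpy, scipy, OpenCV 4.12 (cv2) and the standard library are available. Lean on these libraries where they do the work, as an engineer would, in place of code of your own. Each camera call takes 0.05 s, during which the arm holds its last target. There are 200 camera calls.

## Task

Turn the sauce carousel on to its next station, using its spring-loaded locking plunger: pull the red winged knob up and twist it anticlockwise (seen from above) so that it parks raised by itself, then turn the platter clockwise by its black handle about half-way to the next station. Twist the knob back so that the plunger is let down onto the index ring, then push the platter on clockwise until the plunger snaps fully home in the next hole, not past it. Leave the other things on the table where they are.

Things in the scene. Friction and masses are not known exactly. Their poses are not given: they have to be found in the camera images.
- wing_grip (a point): Centre of the grip of the red winged knob on top of the locking plunger: an upright bar 72 mm long (point x), 12 mm thick (point y), 34 mm tall (point z, always up). Its underside stands 1 mm above the housing's flat top when the plunger is home, 11 mm when on the ring, 16 mm when parked. The point rises and turns with the knob.
- housing_top (a point): Centre of the flat top of the aluminium plunger housing (60 x 50 mm), 75 mm above the table, on the plunger's axis, 125 mm from the platter's axis. A steel splash guard, 56 mm wide, 4 mm thick, top 115 mm above the table, stands 50 mm from this axis, 14 mm clear of one end of the knob's bar when home. Sauce pots on the platter (84 mm high) come no nearer than 44 mm to this axis.
- plunger (a joint): Lift of the plunger in m: 0 = pin fully home in a hole; about 0.010 = pin resting on the index ring between holes; about 0.015 = parked, its cross pin resting on top of the housing; 0.022 = upper stop. A spring and the weight press it down with about 6 N at 0 and 10 N when parked.
- wing (a joint): Turn of the winged knob in rad, 0 to 1.4 (stops), growing anticlockwise from above; starts at 0. At 0 (within about 0.1) its cross pin can drop into the housing's slot and the plunger can go down. Lifted more than 0.015 m it can turn; turned by 0.6 or more and let down on the housing it stays parked (friction 0.04 N m).
- platter (a joint): Turn of the platter in rad, growing clockwise from above, stops at -0.3 and 1.5; starts locked near 0. The next hole lies anywhere from 0.94 to 1.16, unseen, different each time; it is felt: the pin drops in and the platter locks. Plain ring lies under the pin from 0.2 to 0.85. Friction needs 2 N at the handle, 4 N with the pin riding on the ring.
- handle_grip (a point): Point on the axis of the platter's black upright handle, a round peg 24 mm in diameter, from 57 to 135 mm above the table, 78 mm from the platter's axis; the point is 21 mm below its top. The handle is fixed to the platter. The sauce pots keep at least 45 mm from its axis.
- platter_axis (a point): Centre of the platter's top face on its vertical turning axis, 57 mm above the table; the platter is 190 mm in diameter, on a white round base 300 mm in diameter and 45 mm high, fixed to the table.
- mealbox_a: Closed black lunch box with clear lid, 190 x 135 x 42 mm, origin under its centre; leave alone.
- mealbox_b: Another such lunch box; leave alone.
- sauce_jar: Amber jar, 64 mm in diameter, 85 mm tall, origin under its centre, standing near the carousel; leave alone.
- steel_bowl: Steel bowl, 130 mm across, 55 mm tall; leave alone.
- serving_spoon: Steel serving spoon, 200 mm long, lying near the carousel; leave alone.
- cup: Blue cup, 70 mm across, 80 mm tall; leave alone.

How it is judged:
By the outcome, as a careful person would: the job done as asked, in the order asked, and still so for the second after the job is handed in, with the robot touching nothing.
It also fails if it takes over 72 s, if anything falls off the work surface, if the arm or the gripper's body presses on something with over 40 N, if the wrist force passes 120 N, or if a joint passes its speed limit or range.

## Working session

There is one attempt and no reset: what is moved stays moved. The work goes in short steps, Python scripts to look and compute and a shell command to move; the robot and the scene stay as the last step left them, time stands still between calls to the robot, and variables do not carry over. Pictures are saved under pics/ and viewed, at most 10 in all, crops included, and the job is handed in when it is done.

```bash
mkdir -p pics; cat > h.py <<'E'
import numpy as np, cv2
from cell import manip
def unproj(cam,px,z):
    "rays through pixels px (N,2) intersect plane z (mm)"
    c=manip.calibration(cam);K=np.array(c["intrinsics"]);T=np.array(c["pose"])
    px=np.atleast_2d(px).astype(float)
    s=np.c_[(px[:,0]-K[0,2])/K[0,0],(px[:,1]-K[1,2])/K[1,1]];u=s.copy()
    for _ in range(20): u=s/(1+c["k1"]*(u**2).sum(1,keepdims=True))
    d=np.c_[u[:,0],-u[:,1],-np.ones(len(u))]
    return T,d
def on_plane(cam,px,z):
    T,d=unproj(cam,px,z);w=d@T[:3,:3].T
    return T[:3,3]+w*((z-T[2,3])/w[:,2])[:,None]
def by_depth(cam,px,depth):
    T,d=unproj(cam,px,0);return (d*np.asarray(depth)[:,None])@T[:3,:3].T+T[:3,3]
def mask_pts(cam,m,D):
    r,c=np.nonzero(m&(D>0));return by_depth(cam,np.c_[c,r],D[r,c])
def save(n,im): cv2.imwrite("pics/"+n,im[:,:,::-1])
E
python3 - <<'E'
from h import *
for cam in ("top","side"):
    im,D=manip.camera(cam);save(cam+"0.png",im)
    print(cam,np.array(manip.calibration(cam)["pose"]).round(2).tolist())
    for q in ("wing_grip","handle_grip","platter","plunger","sauce_jar"):
        for r in manip.cut_out(q,cam)[:2]:
            P=mask_pts(cam,r["mask"],D)
            print(q,round(r["score"],2),np.round(r["position"]),r["mask"].sum(),np.median(P,0).round() if len(P) else None, np.percentile(P,[2,98],axis=0).round().tolist() if len(P) else None)
print(manip.read_state())
E
```

```text
top [[-0.03, 1.0, -0.07, 459.83], [-1.0, -0.03, -0.01, 21.41], [-0.01, 0.07, 1.0, 1164.89], [0.0, 0.0, 0.0, 1.0]]
wing_grip 0.57 [342. 209.] 173 [ 545. -132.  108.] [[513.0, -141.0, 84.0], [578.0, -127.0, 114.0]]
handle_grip 0.88 [292. 213.] 3949 [540. -10.  58.] [[455.0, -95.0, 53.0], [624.0, 73.0, 89.0]]
platter 0.87 [293. 215.] 3998 [538.  -9.  58.] [[455.0, -95.0, 53.0], [623.0, 75.0, 89.0]]
plunger 0.54 [342. 211.] 107 [ 543. -133.  110.] [[513.0, -139.0, 102.0], [577.0, -127.0, 114.0]]
sauce_jar 0.95 [213. 216.] 521 [548. 204.  83.] [[521.0, 180.0, 15.0], [576.0, 236.0, 88.0]]
side [[-0.99, 0.07, -0.1, 371.96], [-0.13, -0.55, 0.83, 1236.97], [0.0, 0.83, 0.55, 902.12], [0.0, 0.0, 0.0, 1.0]]
handle_grip 0.62 [278. 205.] 2091 [538.  20.  64.] [[457.0, -81.0, 53.0], [623.0, 82.0, 131.0]]
handle_grip 0.46 [282. 319.] 1108 [469. 445.  58.] [[437.0, 406.0, 11.0], [498.0, 471.0, 83.0]]
platter 0.56 [272. 204.] 2151 [540.  20.  64.] [[456.0, -80.0, 52.0], [626.0, 83.0, 131.0]]
plunger 0.7 [275. 171.] 263 [ 549. -129.   99.] [[514.0, -241.0, 22.0], [583.0, -122.0, 116.0]]
sauce_jar 0.86 [258. 255.] 872 [548. 235.  60.] [[522.0, 194.0, 4.0], [579.0, 247.0, 90.0]]
{'clock': 0.6, 'joints': array([-1.22658186e+00,  2.99881180e-01,  1.52102672e+00, -1.00212863e-05,
        1.32068403e+00, -6.66208445e-02]), 'qd': array([ 0.00096523, -0.00054845, -0.00029357,  0.00110634, -0.00016283,
        0.00119713]), 'effort': array([ 2.23912025e-04, -5.31479359e+01, -3.52831757e+01,  7.08658760e-02,
        2.12750549e-02, -1.32835439e-05]), 'eef_pos': array([ 219.63695059, -504.22351606,  404.64459352]), 'eef_rot': array([3.14159258e+00, 9.73613939e-06, 4.10837796e-01]), 'wrist_force': array([ 0.50581669, -0.99011101,  0.02252839]), 'moment': array([ 0.0358304 , -0.03656438, -0.05011462]), 'finger_force': 0.0, 'finger_gap': 93.6644313122524}
```

```bash
python3 - <<'E'
from h import *
import cv2
a=cv2.imread("pics/top0.png")[130:300,180:400];b=cv2.imread("pics/side0.png")[110:280,190:390]
cv2.imwrite("pics/topc.png",cv2.resize(a,None,fx=3.5,fy=3.5,interpolation=cv2.INTER_CUBIC))
cv2.imwrite("pics/sidec.png",cv2.resize(b,None,fx=3.5,fy=3.5,interpolation=cv2.INTER_CUBIC))
im,D=manip.camera("top")
# red pixels of knob
i=im.astype(int);red=(i[...,0]>110)&(i[...,1]<70)&(i[...,2]<70)
red[:, :310]=0; red[:,380:]=0;red[:170]=0;red[250:]=0
P=mask_pts("top",red,D);P=P[(P[:,2]>98)&(P[:,2]<125)]
print(len(P),cv2.minAreaRect(P[:,:2].astype(np.float32)),np.median(P[:,2]))
m=manip.cut_out("platter","top")[0]["mask"]
P=mask_pts("top",(D>0),D)
H=P[(P[:,2]>118)&(np.hypot(P[:,0]-540,P[:,1]+8)<110)];print("high",len(H),H.mean(0).round(1),np.ptp(H,0).round(1))
E
```

```text
76 ((545.7799072265625, -132.4228057861328), (65.66656494140625, 7.713806629180908), 3.3917882442474365) 108.66717805163148
high 72 [490.2  49.9 134.1] [19.9 22.1 13.5]
```

View pics/topc.png

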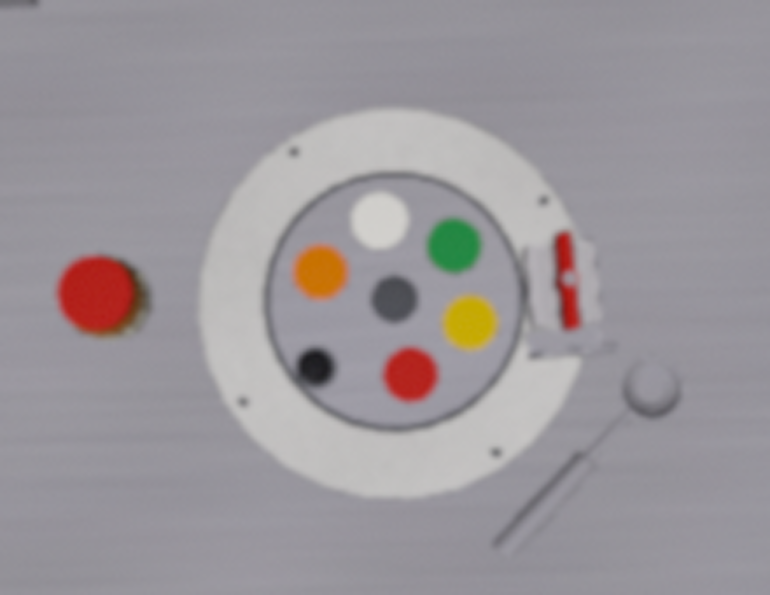

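View pics/sidec.png

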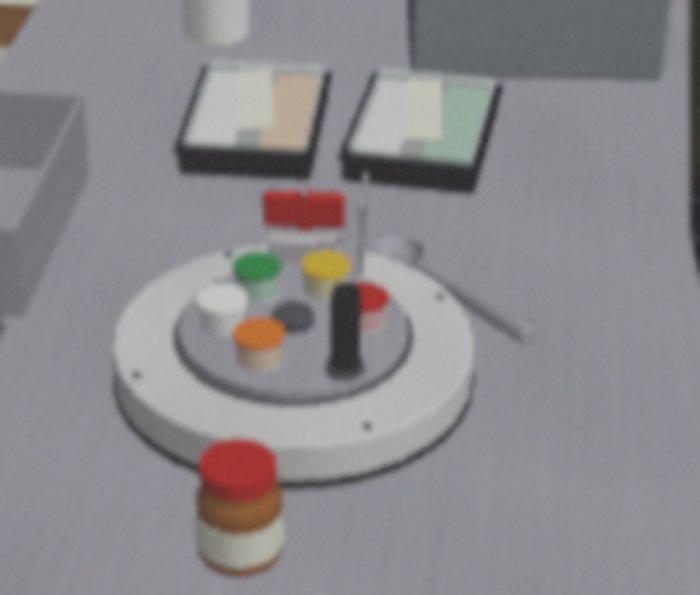

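The crops show the black handle lower left of the platter, at about (315,367) in the top crop. The red knob is at (568,280), its bar nearly along world x, with the guard at its -x end. Measured positions are knob (546,-132), yaw about 0.06; handle (490,50); axis about (540,-8). These agree with the 125 and 78 mm given.

```bash
python3 -m creep '{"slide":[[3.8,4.3,0],[3.8,4.3,0],[3.8,4.3,0],[3.8,4.3,0],[3.8,4.3,0],[3.8,4.3,0],[3.8,4.3,0],[3.8,4.3,0]],"turn":[-0.044,-0.044,-0.044,-0.044,-0.044,-0.044,-0.044,-0.044],"claw":[0.4,0.4,0.4,0.4,0.4,0.4,0.4,0.4]}' 20; python3 - <<'E'
from h import *
im,D=manip.camera("top")
P=mask_pts("top",(D>0),D)
# platter centre: white base ring edge at z~45
i=im.astype(int)
q=mask_pts("top",(i.min(2)>165)&(D>0),D);q=q[(abs(q[:,2]-45)<6)&(np.hypot(q[:,0]-540,q[:,1]+8)<160)]
m=np.zeros((420,560),np.uint8)
xy=q[:,:2].astype(np.float32);(c,r)=cv2.minEnclosingCircle(xy);print("base circ",c,r)
m=manip.cut_out("platter","top")[0]["mask"];p=mask_pts("top",m,D);p=p[abs(p[:,2]-57)<5]
print("platter circ",cv2.minEnclosingCircle(p[:,:2].astype(np.float32)))
E
```

```text
clock: 1.7
eef_pos: [524.6, -158.6, 404.8]
eef_rot: [3.141, -0.0, 0.057]
wrist_force: [0.8, -0.6, -0.3]
finger_gap: 37.8
finger_force: 0.0
base circ (539.8213500976562, -10.177181243896484) 149.4327392578125
platter circ ((540.0596923828125, -10.428508758544922), 94.66204833984375)
```

```bash
python3 -m creep '{"slide":[[2.1,2.5,-2.5],[0,0,-4],[0,0,0]],"turn":[0,0,0],"claw":[0.4,0.4,0.4]}'; python3 - <<'E'
from h import *
im,D=manip.camera("side");save("s1.png",cv2.resize(im[90:220,190:390],None,fx=4,fy=4))
E
```

```text
clock: 2.17
eef_pos: [544.2, -135.4, 337.4]
eef_rot: [-3.14, 0.005, 0.059]
wrist_force: [-0.5, 0.8, 0.5]
finger_gap: 37.5
finger_force: 0.0
```

View pics/s1.png

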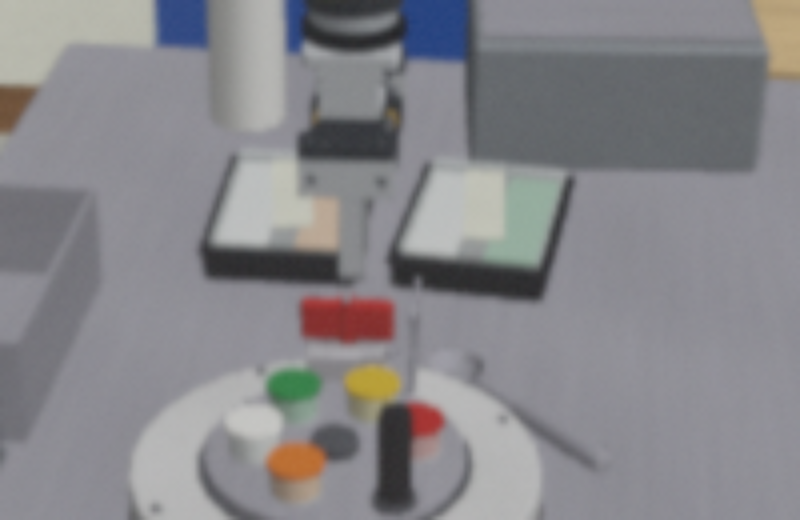

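The near finger at column 352 sits over the bar's centre at about 348, and the guard at 415 is clear. I'll descend and close.

```bash
python3 -m creep '{"slide":[[0.1,0,-3],[0,0,-2],[0,0,-1],[0,0,0]],"turn":[0,0,0,0],"claw":[0.4,0.4,0.4,0.4]}'; python3 -m creep '{"slide":[[0,0,0],[0,0,0],[0,0,0],[0,0,0]],"turn":[0,0,0,0],"claw":[0.1,0,0,0]}' 25
```

```text
clock: 2.72
eef_pos: [545.7, -135.6, 280.5]
eef_rot: [3.141, -0.001, 0.058]
wrist_force: [-0.2, 0.5, 0.4]
finger_gap: 37.6
finger_force: 0.0
clock: 3.22
eef_pos: [545.8, -134.1, 280.3]
eef_rot: [-3.139, -0.0, 0.059]
wrist_force: [-1.3, 12.4, 7.5]
finger_gap: 11.6
finger_force: 25.0
```

```bash
python3 -m creep '{"slide":[[0,0.12,0],[0,0,0.6],[0,0,0.6],[0,0,0.6],[0,0,0]],"turn":[0,0,0,0,0],"claw":[0,0,0,0,0]}' 35
```

```text
clock: 3.85
eef_pos: [545.6, -133.4, 297.1]
eef_rot: [-3.14, 0.0, 0.059]
wrist_force: [3.9, 4.6, -9.9]
finger_gap: 11.5
finger_force: 35.0
```

```bash
python3 -m creep '{"slide":[[0,0,0.2],[0,0,0],[0,0,0],[0,0,0],[0,0,0],[0,0,0],[0,0,0],[0,0,0]],"turn":[0,0.16,0.16,0.16,0.16,0.16,0.16,0],"claw":[0,0,0,0,0,0,0,0]}'
```

```text
clock: 4.85
eef_pos: [546.0, -134.2, 299.3]
eef_rot: [3.139, -0.0, 1.021]
wrist_force: [8.6, -2.1, -11.0]
finger_gap: 12.0
finger_force: 35.0
```

```bash
python3 -m creep '{"slide":[[0,0,-0.2],[0,0,-0.2],[0,0,0]],"turn":[0,0,0],"claw":[0,0,0]}'; python3 -m creep '{"slide":[[0,0,0],[0,0,0],[0,0,0],[0,0,3],[0,0,5],[0,0,0]],"turn":[0,0,0,0,0,0],"claw":[0.35,0.35,0.35,0.35,0.35,0.35]}'; python3 - <<'E'
from h import *
im,D=manip.camera("side");save("s2.png",cv2.resize(im[90:220,190:390],None,fx=4,fy=4))
E
```

```text
clock: 5.22
eef_pos: [546.0, -134.2, 295.5]
eef_rot: [3.139, -0.0, 1.019]
wrist_force: [8.8, -3.3, -9.8]
finger_gap: 11.6
finger_force: 35.0
clock: 5.98
eef_pos: [545.8, -134.1, 379.4]
eef_rot: [3.135, -0.002, 1.019]
wrist_force: [-0.3, 0.1, -0.0]
finger_gap: 32.7
finger_force: 0.0
```

View pics/s2.png

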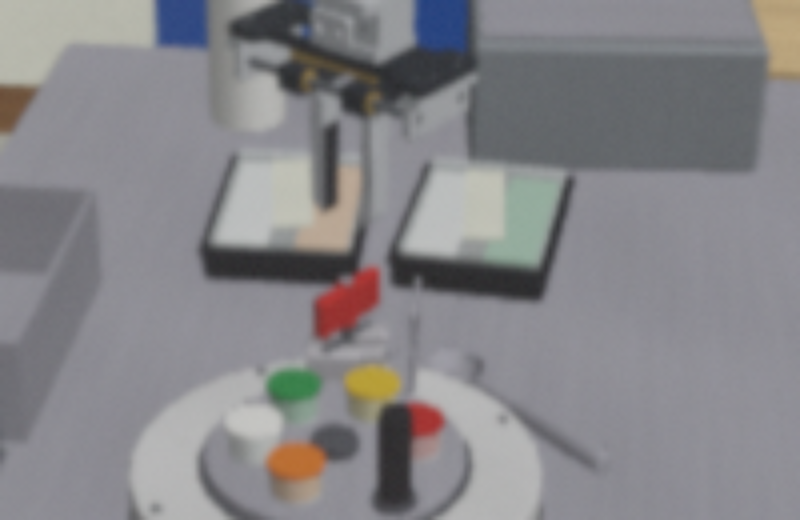

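Parked raised and turned. Next is the handle: it sits at rel (-50,60) from the axis, r=78, which matches.

```bash
python3 -m creep '{"slide":[[-0.7,2.3,0],[-0.7,2.3,0],[-0.7,2.3,0],[-0.7,2.3,0],[-0.7,2.3,0],[-0.7,2.3,0],[-0.7,2.3,0],[-0.7,2.3,0]],"turn":[0.155,0.155,0.155,0.155,0.155,0.155,0.155,0.155],"claw":[0.5,0.5,0.5,0.5,0.5,0.5,0.5,0.5]}'; python3 -m creep '{"slide":[[0,0,-2],[0,0,0]],"turn":[0,0],"claw":[0.5,0.5]}'
```

```text
clock: 7.02
eef_pos: [489.2, 50.7, 374.4]
eef_rot: [-3.14, -0.001, 2.264]
wrist_force: [-0.4, 0.3, -0.4]
finger_gap: 47.4
finger_force: 0.0
clock: 7.28
eef_pos: [489.3, 50.1, 353.8]
eef_rot: [-3.139, -0.002, 2.259]
wrist_force: [-0.2, 0.5, 0.2]
finger_gap: 46.9
finger_force: 0.0
```

```bash
python3 -m creep '{"slide":[[0,0,-3],[0,0,-3],[0,0,0],[0,0,0],[0,0,0],[0,0,0]],"turn":[0,0,0,0,0,0],"claw":[0.5,0.5,0.5,0,0,0]}' 20; python3 - <<'E'
import numpy as np
p=np.array([490,50.]);c=np.array([540,-10.3]);v=p-c
for a in np.arange(0,1.21,.1):
    print(round(a,2),(c+[v[0]*np.cos(a)+v[1]*np.sin(a),-v[0]*np.sin(a)+v[1]*np.cos(a)]).round(1))
E
```

```text
clock: 8.02
eef_pos: [489.8, 50.0, 296.7]
eef_rot: [3.14, 0.001, 2.259]
wrist_force: [-0.4, 1.4, 5.5]
finger_gap: 23.6
finger_force: 20.0
0.0 [490.  50.]
0.1 [496.3  54.7]
0.2 [503.   58.7]
0.3 [510.1  62.1]
0.4 [517.4  64.7]
0.5 [525.   66.6]
0.6 [532.8  67.7]
0.7 [540.6  68. ]
0.8 [548.4  67.6]
0.9 [556.2  66.3]
1.0 [563.7  64.4]
1.1 [571.1  61.6]
1.2 [578.1  58.2]
```

Gripped, gap 23.6. I'll turn to about 0.55.

```bash
python3 -m creep '{"slide":[[0.63,0.47,0],[0.67,0.40,0],[0.71,0.34,0],[0.73,0.26,0],[0.76,0.19,0],[0.4,0.06,0],[0,0,0]],"turn":[-0.1,-0.1,-0.1,-0.1,-0.1,-0.05,0],"claw":[0,0,0,0,0,0,0]}'
```

```text
clock: 8.9
eef_pos: [528.8, 67.8, 296.7]
eef_rot: [3.14, -0.001, 1.708]
wrist_force: [-1.9, 6.8, 6.7]
finger_gap: 23.7
finger_force: 20.0
```

```bash
python3 -m creep '{"slide":[[0,0,0],[0,0,0],[0,0,2],[0,0,3],[0,0,3],[0,0,0]],"turn":[0,0,0,0,0,0],"claw":[0.5,0.5,0.5,0.5,0.5,0.4]}';python3 -m creep '{"slide":[[0.3,-3.3,0],[0.3,-3.3,0],[0.3,-3.4,0],[0.3,-3.4,0],[0.3,-3.4,0],[0.2,-3.4,0],[0,0,0]],"turn":[-0.115,-0.115,-0.115,-0.115,-0.115,-0.115,0],"claw":[0.35,0.35,0.35,0.35,0.35,0.35,0.35]}'; python3 - <<'E'
from h import *
im,D=manip.camera("side");save("s3.png",cv2.resize(im[90:220,190:390],None,fx=4,fy=4))
E
```

```text
clock: 9.65
eef_pos: [528.7, 67.1, 377.6]
eef_rot: [3.138, 0.0, 1.709]
wrist_force: [0.8, -0.6, 0.2]
finger_gap: 40.4
finger_force: 0.0
clock: 10.52
eef_pos: [545.4, -136.6, 374.3]
eef_rot: [-3.14, 0.001, 1.015]
wrist_force: [-0.7, 0.8, 0.7]
finger_gap: 33.2
finger_force: 0.0
```

View pics/s3.png

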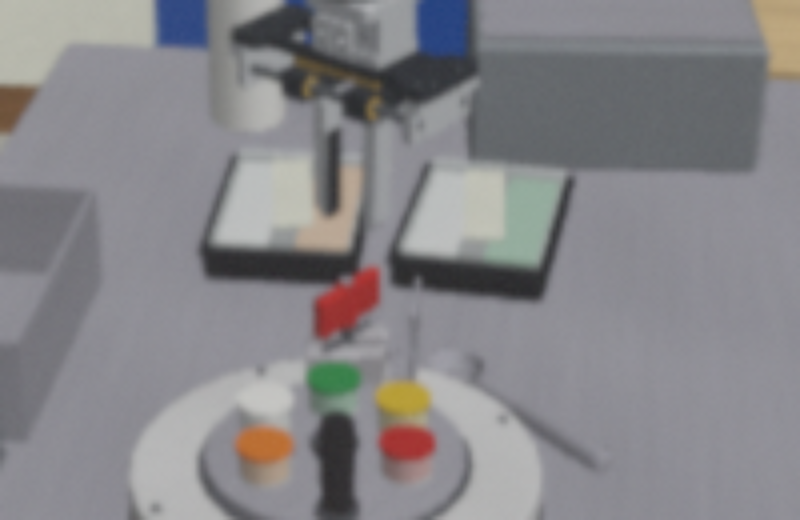

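The knob is still parked and the platter half-way (handle at 337,460). I'll descend to regrip.

```bash
python3 -m creep '{"slide":[[0,0.15,-3],[0,0,-3],[0,0,-1.8],[0,0,0],[0,0,0],[0,0,0],[0,0,0]],"turn":[0,0,0,0,0,0,0],"claw":[0.35,0.35,0.35,0.35,0,0,0]}' 35
```

```text
clock: 11.45
eef_pos: [546.0, -133.6, 298.6]
eef_rot: [3.138, -0.001, 1.019]
wrist_force: [3.8, -2.3, -0.3]
finger_gap: 11.5
finger_force: 35.0
```

```bash
python3 -m creep '{"slide":[[0,0,0.3],[0,0,0],[0,0,0],[0,0,0],[0,0,0],[0,0,0],[0,0,0],[0,0,0]],"turn":[0,-0.16,-0.16,-0.16,-0.16,-0.16,-0.16,0],"claw":[0,0,0,0,0,0,0,0]}';python3 -m creep '{"slide":[[0,0,-0.3],[0,0,-0.3],[0,0,-0.25],[0,0,0]],"turn":[0,0,0,0],"claw":[0,0,0,0]}'
```

```text
clock: 12.45
eef_pos: [545.7, -132.9, 300.1]
eef_rot: [-3.14, -0.0, 0.057]
wrist_force: [5.7, 3.6, -10.0]
finger_gap: 11.3
finger_force: 35.0
clock: 12.95
eef_pos: [545.9, -132.9, 293.8]
eef_rot: [-3.141, -0.002, 0.059]
wrist_force: [-1.0, 4.6, 11.3]
finger_gap: 11.9
finger_force: 35.0
```

Lowering stopped at lift ≈ 10 mm with the force reversed, so the pin is on the ring. Release and go to the handle.

```bash
python3 -m creep '{"slide":[[0,0,0.1],[0,0,0],[0,0,0],[0,0,3],[0,0,5],[0,0,0]],"turn":[0,0,0,0,0,0],"claw":[0.35,0.35,0.35,0.35,0.35,0.35]}'; python3 -m creep '{"slide":[[-0.3,3.3,0],[-0.3,3.3,0],[-0.3,3.4,0],[-0.3,3.4,0],[-0.3,3.4,0],[-0.2,3.3,0],[0,0,0]],"turn":[0.16,0.18,0.18,0.18,0.18,0.18,0.18],"claw":[0.5,0.5,0.5,0.5,0.5,0.5,0.5]}'; python3 - <<'E'
from h import *
im,D=manip.camera("side");save("s4.png",cv2.resize(im[90:220,190:390],None,fx=4,fy=4))
E
```

```text
clock: 13.7
eef_pos: [545.8, -133.4, 376.7]
eef_rot: [3.139, -0.006, 0.059]
wrist_force: [0.0, -0.4, -0.6]
finger_gap: 32.8
finger_force: 0.0
clock: 14.58
eef_pos: [528.3, 69.4, 372.2]
eef_rot: [-3.14, 0.0, 1.307]
wrist_force: [0.1, -0.7, 0.3]
finger_gap: 47.2
finger_force: 0.0
```

View pics/s4.png

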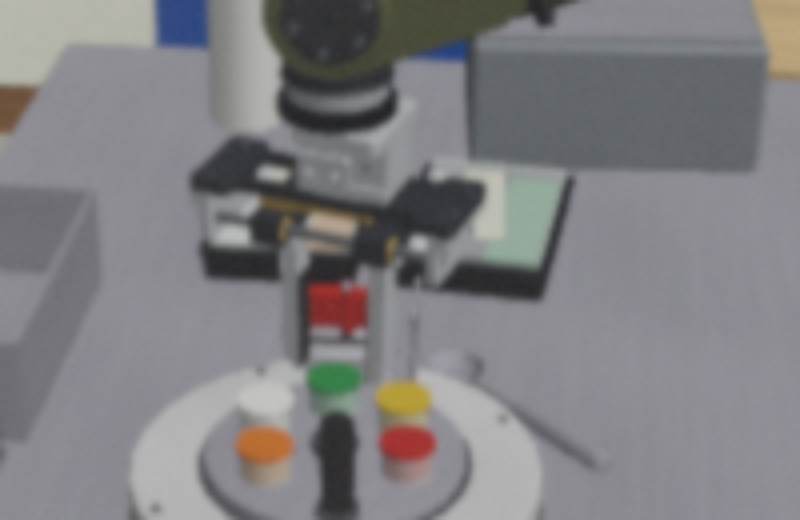

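The knob bar is back in line and the handle is unmoved. I'll align and grip the handle.

```bash
python3 -m creep '{"slide":[[0,-0.15,0],[0,0,-1.6],[0,0,-3],[0,0,-3],[0,0,0],[0,0,0],[0,0,0],[0,0,0]],"turn":[0.18,0.18,0.04,0,0,0,0,0],"claw":[0.5,0.5,0.5,0.5,0.5,0,0,0]}' 20
```

```text
clock: 15.62
eef_pos: [528.8, 66.1, 298.1]
eef_rot: [3.14, 0.0, 1.698]
wrist_force: [-1.0, 0.5, 5.1]
finger_gap: 23.8
finger_force: 20.0
```

```bash
python3 -m creep '{"slide":[[0.78,0.1,0],[0.78,0,0],[0.78,-0.09,0],[0.38,-0.08,0],[0,0,0]],"turn":[-0.1,-0.1,-0.1,-0.05,0],"claw":[0,0,0,0,0]}'
```

```text
clock: 16.25
eef_pos: [556.2, 65.3, 298.1]
eef_rot: [3.14, -0.0, 1.348]
wrist_force: [4.1, -3.6, 1.6]
finger_gap: 23.8
finger_force: 20.0
```

```bash
python3 -m creep '{"slide":[[0.15,-0.035,0],[0.15,-0.035,0],[0,0,0]],"turn":[-0.02,-0.02,0],"claw":[0,0,0]}'; python3 -m creep '{"slide":[[0.15,-0.04,0],[0,0,0]],"turn":[-0.02,0],"claw":[0,0]}'; python3 -m creep '{"slide":[[0.15,-0.04,0],[0,0,0]],"turn":[-0.02,0],"claw":[0,0]}'
```

```text
clock: 16.62
eef_pos: [558.9, 64.7, 298.0]
eef_rot: [3.141, -0.0, 1.308]
wrist_force: [-0.8, -1.4, 6.3]
finger_gap: 23.6
finger_force: 20.0
clock: 16.88
eef_pos: [560.4, 64.3, 298.0]
eef_rot: [3.141, -0.0, 1.288]
wrist_force: [-2.5, -1.7, 7.7]
finger_gap: 23.5
finger_force: 20.0
clock: 17.12
eef_pos: [561.5, 64.1, 298.0]
eef_rot: [-3.14, 0.0, 1.269]
wrist_force: [-10.5, 0.9, 12.5]
finger_gap: 23.7
finger_force: 20.0
```

```bash
python3 -m creep '{"slide":[[0.1,-0.025,0],[0,0,0]],"turn":[0,0],"claw":[0,0]}'; python3 - <<'E'
from h import *
for c in ("side","top"):
    im,D=manip.camera(c)
    i=im.astype(int);red=(i[...,0]>90)&(i[...,1]<75)&(i[...,2]<75)
    P=mask_pts(c,red,D);P=P[(abs(P[:,0]-546)<45)&(abs(P[:,1]+133)<20)&(P[:,2]>70)]
    print(c,len(P),np.percentile(P[:,2],[5,50,95]).round(1) if len(P) else "")
    if c=="side": save("s5.png",cv2.resize(im[90:220,190:390],None,fx=4,fy=4))
E
```

```text
clock: 17.38
eef_pos: [562.0, 64.0, 297.9]
eef_rot: [-3.138, 0.001, 1.269]
wrist_force: [-17.5, 1.5, 15.8]
finger_gap: 23.9
finger_force: 20.0
side 12 [78.4 84.7 94.7]
top 81 [ 96.7 108.5 111.5]
```

View pics/s5.png

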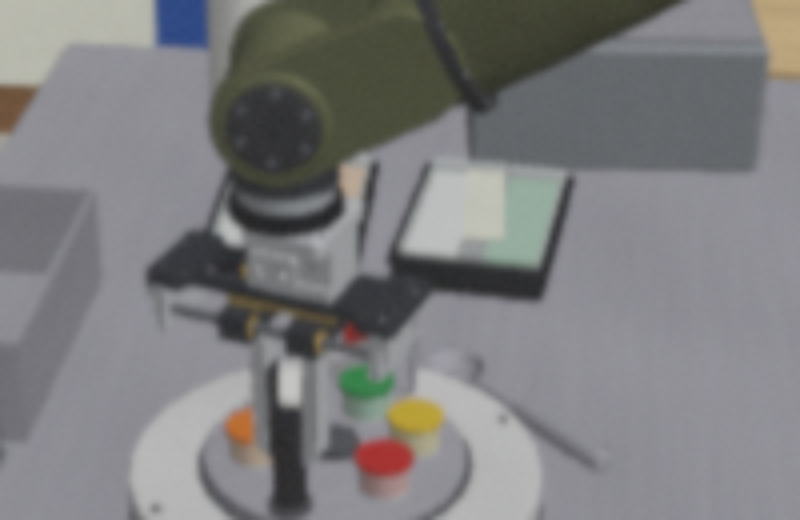

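The arm hides the knob in this view, but the top camera puts its top at 108.5 mm, the same as at the start (108.7). The force is also rising against a stop, so the plunger looks home. I'll relax, release, retreat and verify.

```bash
python3 -m creep '{"slide":[[-0.2,0.03,0],[0,0,0],[0,0,0],[0,0,0],[0,0,3],[0,0,5],[0,0,4],[0,0,0]],"turn":[0,0,0,0,0,0,0,0],"claw":[0,0.5,0.5,0.5,0.5,0.5,0.5,0.5]}'; python3 -m creep '{"slide":[[-4,3,0],[-4,3,0],[-4,3,0],[0,0,0]],"turn":[0,0,0,0],"claw":[0.5,0.5,0.5,0.5]}'; python3 - <<'E'
from h import *
for c in ("side","top"):
    im,D=manip.camera(c)
    i=im.astype(int);red=(i[...,0]>110)&(i[...,1]<70)&(i[...,2]<70)
    P=mask_pts(c,red,D);P=P[(abs(P[:,0]-546)<45)&(abs(P[:,1]+133)<20)&(P[:,2]>70)]
    print(c,len(P),np.percentile(P[:,2],[5,50,95]).round(1) if len(P) else "")
    if c=="side": save("s6.png",cv2.resize(im[90:220,190:390],None,fx=4,fy=4))
E
```

```text
clock: 18.48
eef_pos: [560.8, 64.0, 420.1]
eef_rot: [3.137, -0.002, 1.269]
wrist_force: [-0.2, 1.2, -0.4]
finger_gap: 46.9
finger_force: 0.0
clock: 18.98
eef_pos: [439.1, 155.3, 416.4]
eef_rot: [-3.141, 0.0, 1.271]
wrist_force: [0.2, -1.1, 0.1]
finger_gap: 46.8
finger_force: 0.0
side 190 [ 82.1  97.  110. ]
top 76 [ 98.8 108.2 113.4]
```

View pics/s6.png

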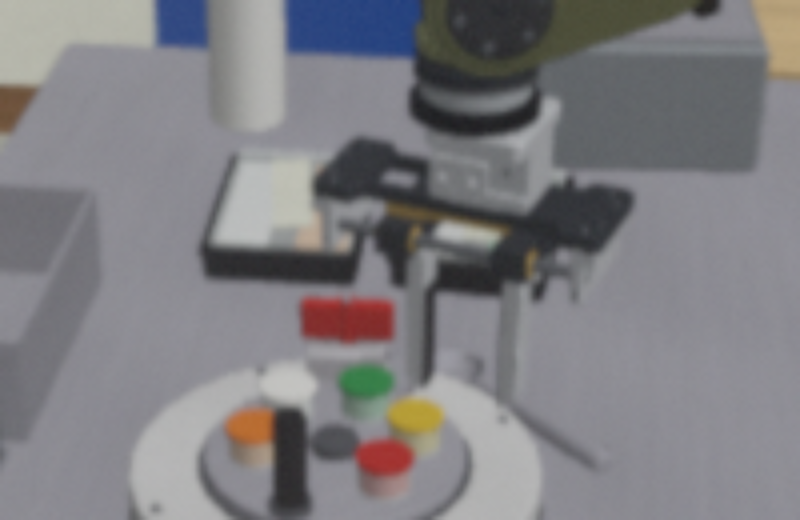

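The knob spans rows 298–340, exactly as in the start picture, so the plunger is home. The handle has moved on to (290,460). The other things are in place.

```bash
python3 -c "from cell import manip; print(manip.sign_off())"
```

```text
the job is handed in; nothing more can be done
None
```

The carousel is turned clockwise to its next station (about 0.96 rad), with the plunger snapped fully home; I handed the job in at about 19 s on the robot's clock, and no verdict was returned.

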